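# Seat a cast lid in its sanding nest and lock it with the pin

### The job

Get the square yellow lid ready for sanding: set it fully down in the nest with the matching square cavity, then draw the red-headed pin out of its upright holder and put it down through the lid's knob hole until its head rests on the lid, and let go. Lower both parts by hand rather than dropping them, and leave the round lid and the jar where they are.

Things in the scene. Friction and masses are not known exactly. Their poses are not given: they have to be found in the camera images.
- square_lid: the lid to be sanded: pale yellow square cast slab 56 x 56 x 24 mm, 110 g nominal, lying flat, with a vertical 16 mm round knob hole through its centre. Origin: centre of its underside; x and y along its sides (it is the same after a quarter turn), z up.
- square_nest: sanding nest with the SQUARE cavity, fixed: block 90 x 90 mm, 47 mm high, grey with a 12 mm blue top plate. Cavity 60 x 60 mm, 12 mm deep from the block's top; its upper 7 mm flare out by 3 mm a side to a 66 mm mouth; a seated lid stands 12 mm proud. Origin: centre of its underside on the bench; x and y along the block's and cavity's sides, z up.
- square_nest_floor (a point): centre of the square cavity's floor, 35 mm above the bench, at the mouth of an 18 mm round bore that goes right down through the block. A seated lid has 2 mm play each side. Axes as square_nest.
- round_nest: the other nest, fixed: the same 90 x 90 x 47 mm block, but with a round cavity of 60 mm diameter, 12 mm deep; not used here. Origin: centre of its underside.
- pin: locking pin, 88 mm long, 80 g nominal: steel shaft 12 mm diameter, 50 mm long, its lowest 7 mm tapering to a 6 mm tip, under a red round head 26 mm in diameter, 38 mm high. Origin: centre of the tip (lowest point); z up along the pin; the head spans 50 to 88 mm above it. Fully home, head on the seated lid, the tip is 26 mm below the cavity floor (9 mm above the bench).
- holder: upright steel tube fixed to the bench, 32 mm outer diameter, 18 mm bore, 62 mm high, on a 68 mm round foot 6 mm thick. The pin hangs upright in it, its head resting on the rim, tip 12 mm above the bench; it must rise 50 mm to come clear. Origin: centre of its underside, z up.
- round_lid: bystander: pale blue-grey round cast lid, 56 mm diameter, 24 mm thick, with a 16 mm centre hole, loose on the bench. Origin: centre of its underside.
- jar: bystander: blue pigment jar with white cap, 64 mm diameter, 85 mm high, loose. Origin: centre of its underside.
Things that resemble listed ones, but are neither listed nor needed, are in the scene too. Leave any orange or turquoise look-alike of the square_lid alone. Leave any blue look-alike of the pin alone.

How it is judged:
On the way, in this order (a step that is already met when the one before it is completed fails the run):
1. the square lid lies fully down in the square cavity, let go, with the pin still in its holder (horizontal distance between square_lid and square_nest_floor below 0.0045 m and z of square_lid in the frame of square_nest_floor between -0.003 and 0.003 m and angle between square_lid's own z axis and vertical below 0.06 rad and contact force between the fingers and square_lid below 0.1 N and z of pin in the frame of holder below 0.04 m and horizontal distance between pin and holder below 0.02 m), for 0.2 s.
2. the pin has been drawn clear of its holder (z of pin in the frame of holder above 0.062 m), for 0.05 s.
At the end, for the whole second after the job is handed in: The square lid lies flat on the floor of the square cavity (within 4.5 mm of its centre, 3 mm in height) and the pin stands upright through the lid's hole into the bore, its head within 4 mm of resting on the lid; both at rest and released (horizontal distance between square_lid and square_nest_floor below 0.0045 m and z of square_lid in the frame of square_nest_floor between -0.003 and 0.003 m and angle between square_lid's own z axis and vertical below 0.06 rad and horizontal distance between pin and square_nest_floor below 0.008 m and z of pin in the frame of square_nest_floor below -0.022 m and angle between pin's own z axis and vertical below 0.09 rad and linear speed of each of square_lid, pin below 0.02 m/s); the robot touches nothing.
It fails at once if the round lid or the jar is moved by more than 20 mm (distance of any of round_lid, jar from where it was at the start of the episode above 0.02 m).
It fails at once if the lid or the pin is dropped (falls freely faster than 0.6 m/s, about 18 mm) ((contact force between the fingers and square_lid below 0.05 N and linear speed of square_lid above 0.6 m/s) or (contact force between the fingers and pin below 0.05 N and linear speed of pin above 0.6 m/s)).
It also fails if it takes over 64 s, if anything falls off the work surface, if the arm or the gripper's body presses on something with over 40 N, if the wrist force passes 120 N, or if a joint passes its speed limit or range.

### The arm

A 7-joint arm with a two-finger parallel gripper is mounted at the origin on the work surface. World frame = base frame: x ahead of the robot, y to its left, z up, the work surface at z = 0. Lengths are in m, angles in rad, forces in N, time in s.
With the tool pointing down it reaches from about 0.4 to 0.875 m from the base axis. Payload 4.4 kg.
Tool frame: the origin (TCP) lies on the front face of the gripper's body, between the roots of the fingers; the fingertips stand 73 mm ahead of it and the grasp point (between the pads) lies 54 mm ahead of it; z points along the fingers, y is the line along which they close (so a half turn about z gives the same grasp; the last joint's range is limited). The gripper opens to 85 mm and grips with 20 to 120 N. Pads are 22 mm wide; open, the fingers measure 114 mm over their backs; the gripper's body (76 mm by 85 mm) begins 54 mm behind the grasp point. The pads swing forward as they close: fully open they stand 13 mm farther back than shut.
Start: joints at [-1.195, 0.628, 0.038, 1.517, -0.027, 0.996, -0.02], TCP at [0.278, 0.588, 0.304] pointing down, gripper open.
Joint ranges: [-3.06, 3.06], [-0.37, 2.12], [-1.25, 1.32], [0.18, 2.47], [-1.1, 4.24], [0.23, 1.98], [-2.94, 2.94]. Speed limits (rad/s): [2.57, 2.57, 3.14, 3.14, 3.14, 3.14, 3.14].

### API

Orientations are given as a unit quaternion [x, y, z, w].
In Python, from rig import manip gives the robot as it stands.
- The arm moves only by the shell command python3 -m creep 'ROWS'. ROWS is JSON, a list of rows, each a list of 3 entries, a list of its own where there are three numbers: the shift along the tool's x, y, z scaled (see below), then the turn, a rotation vector about the tool's x, y, z scaled (see below), then the opening, from -1 (shut) to 1 (fully open). In form: [[[tx, ty, tz], [rx, ry, rz], hand], ...]. A call has 1 to 20 rows; each row shifts and turns the commanded pose from where the row before left it, along the tool's axes as they then stand; what a row does not reach is not made up. The controller multiplies each number of a shift by 0.15 m and each number of a turn by 180 degrees. A row lasts 1/12 s, in which the tool goes at most 41.7 mm and 7.16 degrees, less where a joint would pass 70% of its speed; a pose out of reach is approached as far as the arm can. A call with a number of a shift or a turn outside -1 to 1 is refused whole. A call with a gripper value outside its range is refused whole. The fingers move at their own pace and stop on an object; the grip force is fixed at half the most. Time passes only in rows, so rows that do not move let the fingers close. It gives the time, the measured TCP pose, the force, the opening and the grip force at its end, in the units of the state.
- manip.get_obs(): the state, without advancing time (a new reading comes with each control period).
- manip.read_camera(name): name is "scene" or "top" or "wrist"; returns the picture (420x560x3 uint8, blue, green, red); there is no depth.
- manip.calibration(name): a dict with "camera_matrix" (3x3 intrinsics, pixels), "view" (4x4, takes a point from world to camera coordinates); the wrist camera has in their place "mount" (4x4, takes a point from camera to tool coordinates, whose origin is the TCP and whose axes are the flange's). Camera axes: x right, y down, z forward; pixel columns grow to the right and rows downward; lengths in m; the calibration is good to about 2 mm. A picture is of the moment at which its call begins: read the wrist's pose just before it. calibration takes no time and is no camera call.
- manip.hand_in(): hands the job in; it is judged then, once.
The state is a dict: "clock": time; "qpos": joint angles; "qd": joint speeds; "tau": joint torques, N m; "tool_pos": TCP position; "tcp_rot": TCP orientation; "contact_force": force on the tool from outside, world axes, zero at the start; "moment": the same for the moment, N m; "gripper_width": finger opening in m; "grip_force": force on a finger pad.
Only numpy, scipy, OpenCV 4.12 (cv2) and the standard library are available. Lean on these libraries where they do the work, as an engineer would, in place of code of your own. Each camera call takes 0.05 s, during which the arm holds its last target. There are 200 camera calls.

## Working session

There is one attempt and no reset: what is moved stays moved. The work goes in short steps, Python scripts to look and compute and a shell command to move; the robot and the scene stay as the last step left them, time stands still between calls to the robot, and variables do not carry over. Pictures are saved under pics/ and viewed, at most 10 in all, crops included, and the job is handed in when it is done.

```bash
mkdir -p pics
cat > h.py <<'E'
import numpy as np, cv2
from rig import manip
from scipy.spatial.transform import Rotation as R
def cam(name):
    o=manip.get_obs(); im=manip.read_camera(name); c=manip.calibration(name)
    K=np.array(c["camera_matrix"])
    if name=="wrist":
        T=np.eye(4);T[:3,:3]=R.from_quat(o["tcp_rot"]).as_matrix();T[:3,3]=o["tool_pos"]
        V=np.linalg.inv(T@np.array(c["mount"]))
    else: V=np.array(c["view"])
    return im,K,V
def ray(K,V,p):
    Ci=np.linalg.inv(V); d=Ci[:3,:3]@np.linalg.inv(K)@np.array([p[0],p[1],1.]); return Ci[:3,3],d
def onz(K,V,p,z):
    o,d=ray(K,V,p); return o+d*(z-o[2])/d[2]
def tri(obs): # [(K,V,p)..]
    A=0;b=0
    for K,V,p in obs:
        o,d=ray(K,V,p); d=d/np.linalg.norm(d);M=np.eye(3)-np.outer(d,d);A=A+M;b=b+M@o
    return np.linalg.solve(A,b)
def proj(K,V,X):
    c=V[:3,:3]@X+V[:3,3]; u=K@c; return u[:2]/u[2]
E
python3 - <<'E'
from h import *
for n in("top","scene"):
    im,K,V=cam(n); cv2.imwrite(f"pics/{n}0.png",im); np.savez(f"{n}0.npz",K=K,V=V); print(n,K.round(1).tolist(),V.round(3).tolist())
o=manip.get_obs();print(o["clock"],o["tcp_rot"],o["gripper_width"],manip.calibration("wrist"))
E
```

```text
top [[471.8, 0.0, 292.9], [0.0, 471.8, 211.2], [0.0, 0.0, 1.0]] [[0.011, -0.999, 0.033, -0.023], [-0.998, -0.013, -0.067, 0.488], [0.067, -0.032, -0.997, 1.067], [0.0, 0.0, 0.0, 1.0]]
scene [[390.5, 0.0, 281.7], [0.0, 390.5, 212.0], [0.0, 0.0, 1.0]] [[0.429, 0.903, 0.004, -0.208], [0.632, -0.297, -0.716, -0.269], [-0.646, 0.31, -0.698, 1.142], [0.0, 0.0, 0.0, 1.0]]
0.1 [ 2.19078287e-01  9.75706907e-01 -8.38333627e-04 -1.80029448e-04] 0.08547254878435015 {'camera_matrix': array([[378.82189082,   0.        , 274.42229566],
       [  0.        , 378.82189082, 207.04469395],
       [  0.        ,   0.        ,   1.        ]]), 'mount': array([[ 5.72219429e-04, -9.62698905e-01, -2.70574371e-01,
         6.85164290e-02],
       [ 9.99999792e-01,  6.31504262e-04, -1.32049283e-04,
         7.27164430e-05],
       [ 2.97992569e-04, -2.70574239e-01,  9.62699066e-01,
        -7.03969309e-02],
       [ 0.00000000e+00,  0.00000000e+00,  0.00000000e+00,
         1.00000000e+00]])}
```

View pics/top0.png

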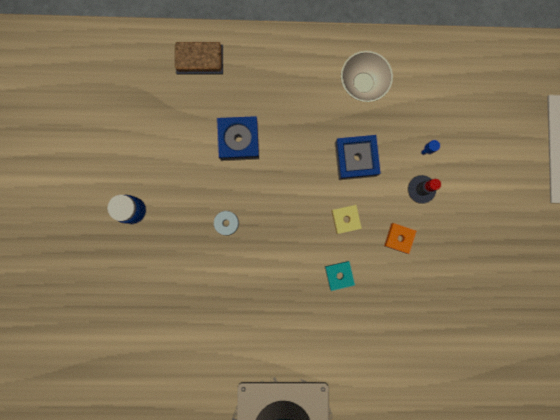

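View pics/scene0.png

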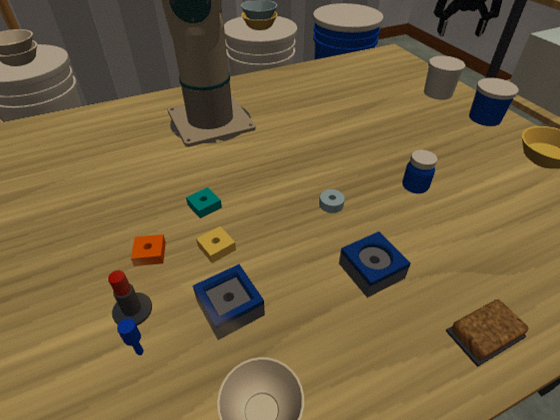

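The top view shows the yellow lid at (347,219). Its look-alikes are orange at (401,238) and turquoise at (340,276). The square nest is at (358,157) and the round nest at (238,138). The red-headed pin is at (434,184) in the holder foot at (422,190), and its blue look-alike is at (431,147). In the scene view the yellow lid is at (216,243), the square nest at (229,297) and the pin at (119,280). Only the pale-yellow slab and the red head fit the description. I'll confirm that in enlarged crops.

Run:
```python
import cv2,numpy as np
a=cv2.imread("pics/top0.png")[130:250,325:445];cv2.imwrite("pics/topc.png",cv2.resize(a,None,fx=5,fy=5,interpolation=cv2.INTER_CUBIC))
a=cv2.imread("pics/scene0.png")[220:340,105:265];cv2.imwrite("pics/scenec.png",cv2.resize(a,None,fx=5,fy=5,interpolation=cv2.INTER_CUBIC))
```

```text
(no output)
```

View pics/topc.png

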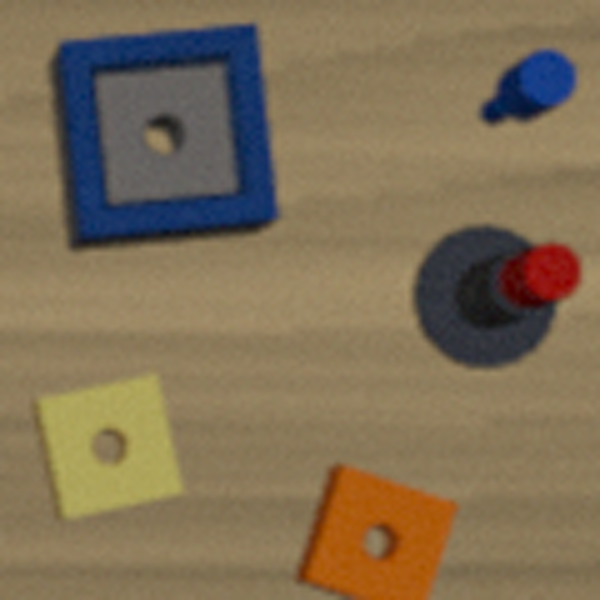

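View pics/scenec.png

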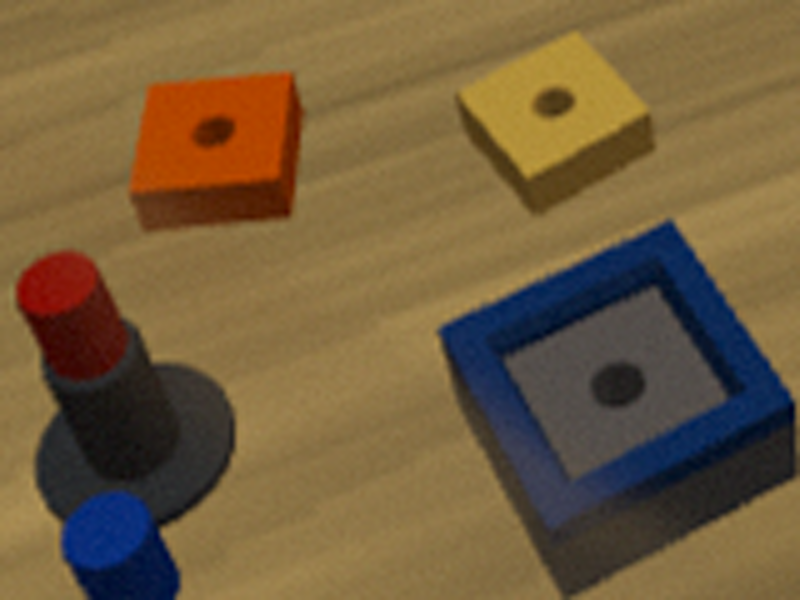

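The crops confirm it: pale yellow lid, top-crop centre (110,447); square cavity, centre (167,133); red head, centre (552,272).

Run:
```python
from h import *
import itertools
t=np.load("top0.npz");s=np.load("scene0.npz")
T=lambda p:(t["K"],t["V"],(p[0]/5+325-.4,p[1]/5+130-.4)); S=lambda p:(s["K"],s["V"],(p[0]/5+105-.4,p[1]/5+220-.4))
def quad(n,a,b):
    best=None
    for k in range(4):
        for sg in(1,-1):
            P=[tri([T(p),S(b[(k+sg*i)%4])]) for i,p in enumerate(a)]
            e=sum(np.linalg.norm(proj(*T(p)[:2],X)-T(p)[2])+np.linalg.norm(proj(*S((0,0))[:2],X)-S(b[(k+sg*i)%4])[2]) for i,(p,X) in enumerate(zip(a,P)))
            if best is None or e<best[0]: best=(e,np.array(P))
    P=best[1]; d=np.diff(np.vstack([P,P[:1]]),axis=0)
    an=np.degrees(np.arctan2(d[:,1],d[:,0]))%90
    print(n,round(best[0],2),P.round(4).tolist(),"c",P.mean(0).round(4),"ang",an.round(1),"L",np.linalg.norm(d,axis=1).round(4))
quad("lid",[(37,400),(157,375),(185,490),(65,518)],[(457,97),(577,32),(653,115),(530,180)])
quad("nest",[(62,45),(255,25),(277,218),(75,240)],[(672,220),(795,405),(555,535),(440,330)])
print("lidhole",tri([T((110,447)),S((553,101))]))
print("bore",tri([T((167,133)),S((617,385))]))
print("pintop",tri([T((552,272)),S((58,285))]))
print("foot z6",onz(*T((485,296)),.006),onz(*S((136,447)),.006))
o=manip.get_obs();M=R.from_quat(o["tcp_rot"]).as_matrix();print(M.round(3),o["clock"],o["tool_pos"])
```

```text
lid 0.63 [[0.4931, -0.1066, 0.0189], [0.5053, -0.1616, 0.0204], [0.4525, -0.1746, 0.021], [0.439, -0.1195, 0.0212]] c [ 0.4725 -0.1406  0.0204] ang [12.5 13.9 13.7 13.4] L [0.0563 0.0544 0.0568 0.0557]
nest 2.72 [[0.6536, -0.1144, 0.0411], [0.6647, -0.2027, 0.0405], [0.5753, -0.213, 0.0432], [0.5637, -0.1222, 0.0416]] c [ 0.6143 -0.1631  0.0416] ang [7.1 6.6 7.3 5. ] L [0.089  0.09   0.0915 0.0903]
lidhole [ 0.47161188 -0.14034003  0.02161059]
bore [ 0.6153923  -0.1642532   0.03292864]
pintop [ 0.54572501 -0.32114651  0.09558216]
foot z6 [ 0.54564447 -0.31899655  0.006     ] [ 0.54964751 -0.32122437  0.006     ]
[[-0.904  0.428 -0.001]
 [ 0.428  0.904 -0.002]
 [-0.    -0.002 -1.   ]] 0.1 [0.27768639 0.58721446 0.30307073]
```

```bash
python3 -m creep '[[[-0.162,-0.191,0],[0,0,0],1],[[-0.162,-0.191,0],[0,0,0],1],[[-0.162,-0.191,0],[0,0,0],1],[[-0.162,-0.191,0],[0,0,0],1],[[-0.162,-0.191,0],[0,0,0],1],[[-0.162,-0.191,0],[0,0,0],1],[[-0.162,-0.191,0],[0,0,0],1],[[-0.162,-0.191,0],[0,0,0],1],[[-0.162,-0.191,0],[0,0,0],1],[[-0.162,-0.191,0],[0,0,0],1],[[-0.162,-0.191,0],[0,0,0],1],[[-0.162,-0.191,0],[0,0,0],1],[[-0.162,-0.191,0],[0,0,0],1],[[-0.162,-0.191,0],[0,0,0],1],[[-0.162,-0.191,0],[0,0,0],1],[[-0.162,-0.191,0],[0,0,0],1],[[-0.162,-0.191,0],[0,0,0],1],[[-0.162,-0.191,0],[0,0,0],1],[[-0.162,-0.191,0],[0,0,0],1],[[-0.162,-0.191,0],[0,0,0],1]]'
python3 -m creep '[[[0,0,0],[0,0,-0.027],1],[[0,0,0],[0,0,-0.027],1],[[0,0,0],[0,0,-0.027],1],[[0,0,0],[0,0,-0.027],1],[[0,0,0],[0,0,-0.027],1],[[0,0,0],[0,0,-0.027],1],[[0,0,0],[0,0,-0.027],1],[[0,0,0],[0,0,-0.027],1],[[0,0,0],[0,0,0],1],[[0,0,0],[0,0,0],1]]'
python3 - <<'E'
from h import *
im,K,V=cam("wrist");cv2.imwrite("pics/w1.png",im);np.savez("w1.npz",K=K,V=V)
o=manip.get_obs();M=R.from_quat(o["tcp_rot"]).as_matrix();print(M.round(3),o["tool_pos"],o["contact_force"],o["qpos"])
for X in[(.472,-.1405,.024),(.6147,-.1635,.047),(.546,-.32,.1)]:print(proj(K,V,np.array(X)))
E
```

```text
clock: 1.77
tool_pos: [0.4721, -0.14, 0.3037]
tcp_rot: [0.219, 0.976, 0.0, -0.0]
contact_force: [1.6, 0.5, -0.2]
gripper_width: 0.0849
grip_force: 0.0
clock: 2.6
tool_pos: [0.472, -0.1382, 0.3037]
tcp_rot: [-0.117, 0.993, 0.0, -0.0]
contact_force: [-0.8, 0.2, -0.6]
gripper_width: 0.0853
grip_force: 0.0
[[-0.973 -0.232 -0.   ]
 [-0.232  0.973  0.   ]
 [ 0.     0.    -1.   ]] [ 0.47205718 -0.13823558  0.30373942] [-0.01425755 -0.3619228  -0.90534395] [ 0.25516319  0.40449968 -0.03774282  1.9472425   0.02078186  0.79069643
  2.01084827]
[271.89020029 175.89842901]
[215.0169968  315.22374469]
[ 21.12123542 233.75642668]
```

View pics/w1.png

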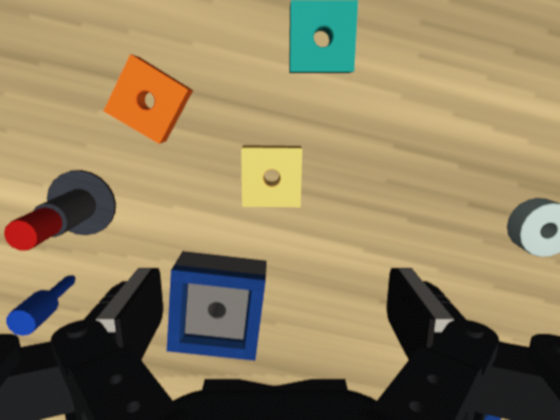

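The wrist view shows the lid square to the gripper with its hole at (272,177). The bore is at (217,310) and the red head at about (22,233). I'll fuse these with the fixed views.

Run:
```python
from h import *
t=np.load("top0.npz");s=np.load("scene0.npz");w=np.load("w1.npz")
T=lambda p:(t["K"],t["V"],(p[0]/5+325-.4,p[1]/5+130-.4)); S=lambda p:(s["K"],s["V"],(p[0]/5+105-.4,p[1]/5+220-.4));W=lambda p:(w["K"],w["V"],p)
for n,a,b,c,z in[("lidhole",(110,447),(553,101),(272,177),.024),("bore",(167,133),(617,385),(217,310),.035),("pin",(552,272),(58,285),(22,233),.1)]:
    print(n,tri([T(a),S(b),W(c)]).round(4),"TW",tri([T(a),W(c)]).round(4),"SW",tri([S(b),W(c)]).round(4),"z:",*[onz(*q,z).round(4)[:2] for q in(T(a),S(b),W(c))])
im=cv2.imread("pics/w1.png")
# lid quad fit in wrist view
hsv=cv2.cvtColor(im,cv2.COLOR_BGR2HSV);m=cv2.inRange(hsv,(20,100,120),(32,255,255))*0
m[140:215,235:310]=cv2.inRange(hsv,(22,90,150),(35,255,255))[140:215,235:310]
c=max(cv2.findContours(m,0,2)[0],key=cv2.contourArea);r=cv2.minAreaRect(c);print(r,onz(*W(r[0]),.024))
```

```text
lidhole [ 0.4724 -0.1403  0.0227] TW [ 0.472  -0.1398  0.0262] SW [ 0.4731 -0.1405  0.0233] z: [ 0.4716 -0.1397] [ 0.4736 -0.141 ] [ 0.473  -0.1402]
bore [ 0.6159 -0.1638  0.0342] TW [ 0.6144 -0.1632  0.0379] SW [ 0.6164 -0.1638  0.0343] z: [ 0.615  -0.1639] [ 0.6168 -0.1646] [ 0.6161 -0.163 ]
pin [ 0.5463 -0.321   0.0967] TW [ 0.5451 -0.3191  0.1003] SW [ 0.5468 -0.3213  0.0969] z: [ 0.5452 -0.3191] [ 0.5494 -0.321 ] [ 0.5452 -0.3194]
((271.0, 177.0), (60.0, 62.0), 90.0) [ 0.4732162  -0.14107057  0.024     ]
```

```bash
python3 -m creep '[[[-0.002,-0.016,0],[0,0,0],1],[[0,0,0.12],[0,0,0],1],[[0,0,0.12],[0,0,0],1],[[0,0,0.12],[0,0,0],1],[[0,0,0.12],[0,0,0],1],[[0,0,0.12],[0,0,0],1],[[0,0,0.12],[0,0,0],1],[[0,0,0.12],[0,0,0],1],[[0,0,0.12],[0,0,0],1],[[0,0,0.12],[0,0,0],1],[[0,0,0.12],[0,0,0],1],[[0,0,0.12],[0,0,0],1],[[0,0,0.12],[0,0,0],1],[[0,0,0.051],[0,0,0],1],[[0,0,0],[0,0,0],1],[[0,0,0],[0,0,0],1]]'
python3 -m creep '[[[0,0,0],[0,0,0],-1],[[0,0,0],[0,0,0],-1],[[0,0,0],[0,0,0],-1],[[0,0,0],[0,0,0],-1],[[0,0,0],[0,0,0],-1],[[0,0,0],[0,0,0],-1],[[0,0,0],[0,0,0],-1],[[0,0,0],[0,0,0],-1]]'
python3 - <<'E'
from h import *
im,K,V=cam("wrist");cv2.imwrite("pics/w2.png",im);np.savez("w2.npz",K=K,V=V)
E
```

```text
clock: 3.98
tool_pos: [0.4731, -0.1405, 0.0802]
tcp_rot: [-0.118, 0.993, -0.0, -0.0]
contact_force: [0.4, -0.2, -0.0]
gripper_width: 0.0858
grip_force: 0.0
clock: 4.65
tool_pos: [0.4737, -0.1406, 0.0816]
tcp_rot: [-0.118, 0.993, -0.0, 0.001]
contact_force: [-0.2, 0.6, 5.7]
gripper_width: 0.0546
grip_force: 63.3
```

View pics/w2.png

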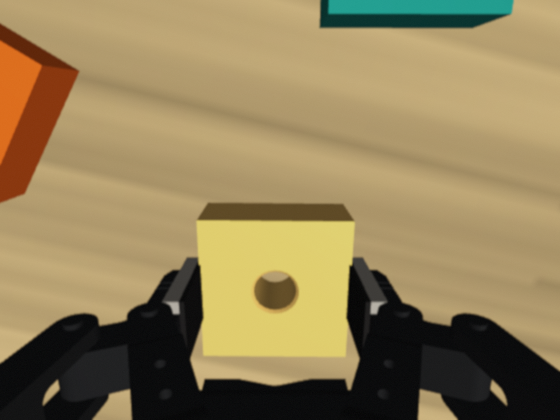

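```bash
python3 -m creep '[[[0,0,-0.02],[0,0,0],-1],[[0,0,-0.06],[0,0,0],-1],[[0,0,-0.1],[0,0,0],-1],[[0,0,-0.1],[0,0,0],-1],[[0,0,-0.1],[0,0,0],-1],[[0,0,-0.1],[0,0,0],-1],[[0,0,-0.053],[0,0,0],-1],[[0,0,0],[0,0,0],-1],[[0,0,0],[0,0,0],-1]]'
python3 - <<'E'
from h import *
im,K,V=cam("wrist");cv2.imwrite("pics/w3.png",im)
o=manip.get_obs();p=o["tool_pos"];Rm=R.from_quat(o["tcp_rot"]).as_matrix()
import numpy as np
for f in("w2","w3"):
    a=cv2.imread(f"pics/{f}.png");hsv=cv2.cvtColor(a,cv2.COLOR_BGR2HSV)
    m=cv2.inRange(hsv,(20,80,120),(35,255,255));m[:, :190]=0;m[:,365:]=0
    m=cv2.inRange(a[:,:,2],185,255)&m
    cs,h=cv2.findContours(m,2,1)
    i=max(range(len(cs)),key=lambda i:cv2.contourArea(cs[i]));print(f,cv2.boundingRect(cs[i]),cv2.minAreaRect(cs[i]))
    for c in cs:
        if 500<cv2.contourArea(c)<4000:print(" hole?",cv2.minEnclosingCircle(c),cv2.contourArea(c))
hz=p[2]-.0816+.024
print(p,Rm.round(3))
for px in[(275,291)]:
    X=onz(K,V,px,hz);print(X,Rm.T@(X-p))
E
python3 - <<'E'
import numpy as np
E
```

```text
clock: 5.45
tool_pos: [0.4732, -0.1405, 0.1606]
tcp_rot: [-0.118, 0.993, -0.0, 0.0]
contact_force: [-0.1, -1.0, -1.4]
gripper_width: 0.0544
grip_force: 63.7
w2 (195, 221, 163, 153) ((276.0, 297.0), (152.0, 162.0), 90.0)
 hole? ((244.0, 368.0), 53.15082931518555) 1174.5
 hole? ((275.5625, 291.1875), 22.947900772094727) 1390.0
 hole? ((277.0, 151.5), 92.19147491455078) 3734.0
w3 (190, 217, 171, 142) ((273.2233581542969, 287.9621887207031), (170.5769805908203, 136.93251037597656), 1.697156310081482)
 hole? ((275.5, 291.5), 22.94568634033203) 1271.0
 hole? ((277.0, 135.5), 91.24290466308594) 2539.0
 hole? ((270.0, 8.425000190734863), 33.09059143066406) 617.5
[ 0.47282568 -0.14038009  0.16002735] [[-0.972 -0.235 -0.   ]
 [-0.235  0.972  0.   ]
 [ 0.     0.    -1.   ]]
[ 0.47361577 -0.14027936  0.10242735] [-8.09637456e-04 -9.79335301e-05  5.75997334e-02]
```

```bash
python3 -m creep '[[[0,0,0],[0,0,0.0195],-1],[[0,0,0],[0,0,0.0195],-1],[[-0.115,-0.0326,0],[0,0,0],-1],[[-0.115,-0.0326,0],[0,0,0],-1],[[-0.115,-0.0326,0],[0,0,0],-1],[[-0.115,-0.0326,0],[0,0,0],-1],[[-0.115,-0.0326,0],[0,0,0],-1],[[-0.115,-0.0326,0],[0,0,0],-1],[[-0.115,-0.0326,0],[0,0,0],-1],[[-0.115,-0.0326,0],[0,0,0],-1],[[0,0,0],[0,0,0],-1],[[0,0,0],[0,0,0],-1],[[0,0,0],[0,0,0],-1]]'
python3 - <<'E'
from h import *
im,K,V=cam("wrist");cv2.imwrite("pics/w4.png",im)
o=manip.get_obs();p=o["tool_pos"];M=R.from_quat(o["tcp_rot"]).as_matrix();print(p,M.round(3))
for q,z in((.045,.047),(-.045,.047)):
  for r in(.045,-.045):
    a=np.radians(6.6);c=np.array([.6153,-.1636]);X=np.r_[c+[q*np.cos(a)-r*np.sin(a),q*np.sin(a)+r*np.cos(a)],z];print(proj(K,V,X).round(1))
E
```

```text
clock: 6.58
tool_pos: [0.6132, -0.1633, 0.1588]
tcp_rot: [-0.057, 0.998, 0.0, -0.002]
contact_force: [-0.7, 0.5, -1.5]
gripper_width: 0.0542
grip_force: 63.6
[ 0.61314752 -0.1633367   0.15914411] [[-0.993 -0.114 -0.003]
 [-0.114  0.993  0.001]
 [ 0.003  0.001 -1.   ]]
[355.8 321.3]
[190.8 321.5]
[366.4 156.5]
[179.7 156.6]
```

View pics/w4.png

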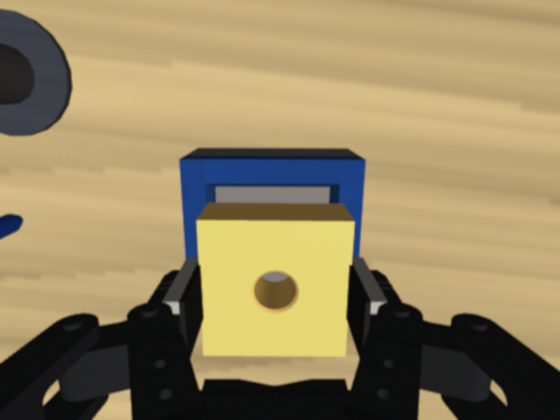

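```bash
python3 -m creep '[[[-0.012,-0.002,0],[0,0,0],-1],[[0,0,0.06],[0,0,0],-1],[[0,0,0.06],[0,0,0],-1],[[0,0,0.03],[0,0,0],-1],[[0,0,0.02],[0,0,0],-1],[[0,0,0.02],[0,0,0],-1],[[0,0,0.02],[0,0,0],-1],[[0,0,0.02],[0,0,0],-1],[[0,0,0.02],[0,0,0],-1],[[0,0,0],[0,0,0],-1],[[0,0,0],[0,0,0],-1]]'
```

```text
clock: 7.55
tool_pos: [0.6164, -0.1636, 0.1226]
tcp_rot: [-0.057, 0.998, 0.0, -0.0]
contact_force: [-0.0, -0.3, -1.1]
gripper_width: 0.0541
grip_force: 63.7
```

```bash
python3 -m creep '[[[0.006,0,0],[0,0,0],-1],[[0,0,0.013],[0,0,0],-1],[[0,0,0.013],[0,0,0],-1],[[0,0,0.01],[0,0,0],-1],[[0,0,0],[0,0,0],-1],[[0,0,0],[0,0,0],-1]]'
```

```text
clock: 8.05
tool_pos: [0.6155, -0.1637, 0.1171]
tcp_rot: [-0.057, 0.998, 0.0, -0.0]
contact_force: [-0.5, -0.1, -1.9]
gripper_width: 0.0542
grip_force: 63.7
```

```bash
python3 -m creep '[[[0,0,0.007],[0,0,0],-1],[[0,0,0.007],[0,0,0],-1],[[0,0,0],[0,0,0],-1],[[0,0,0],[0,0,0],-1]]'
```

```text
clock: 8.38
tool_pos: [0.6157, -0.1638, 0.1167]
tcp_rot: [-0.057, 0.998, -0.0, 0.0]
contact_force: [-3.0, 1.1, 8.0]
gripper_width: 0.0547
grip_force: 64.7
```

Contact came at the expected seated height (0.1167 m). Releasing and backing off.

```bash
python3 -m creep '[[[0,0,0],[0,0,0],-0.2],[[0,0,0],[0,0,0],0.5],[[0,0,0],[0,0,0],1],[[0,0,0],[0,0,0],1],[[0,0,0],[0,0,0],1],[[0,0,-0.1],[0,0,0],1],[[0,0,-0.15],[0,0,0],1],[[0,0,-0.2],[0,0,0],1],[[0,0,-0.2],[0,0,0],1],[[0,0,-0.2],[0,0,0],1],[[0,0,-0.1],[0,0,0],1],[[0,0,0],[0,0,0],1],[[0,0,0],[0,0,0],1],[[0,0,0],[0,0,0],1]]'
python3 - <<'E'
from h import *
im,K,V=cam("wrist");cv2.imwrite("pics/w5.png",im);np.savez("w5.npz",K=K,V=V)
o=manip.get_obs();p=o["tool_pos"];M=R.from_quat(o["tcp_rot"]).as_matrix();print(p,M.round(3),o["qpos"])
a,_,_=cam("top");b,_,_=cam("scene");cv2.imwrite("pics/s5.png",b)
cv2.imwrite("pics/mix5.png",np.hstack([cv2.resize(im[100:400,60:460],None,fx=1,fy=1),cv2.resize(b[220:340,105:265],(400,300),interpolation=cv2.INTER_CUBIC)]))
E
```

```text
clock: 9.55
tool_pos: [0.6148, -0.1636, 0.2565]
tcp_rot: [-0.057, 0.998, 0.0, -0.001]
contact_force: [-0.0, 0.2, 0.4]
gripper_width: 0.0849
grip_force: 0.0
[ 0.61469773 -0.16352063  0.25607456] [[-0.993 -0.114 -0.003]
 [-0.114  0.993  0.001]
 [ 0.003  0.001 -1.   ]] [ 0.21101223  0.65983966  0.00816293  1.60577486 -0.00657336  0.87902822
  1.9068132 ]
```

View pics/mix5.png

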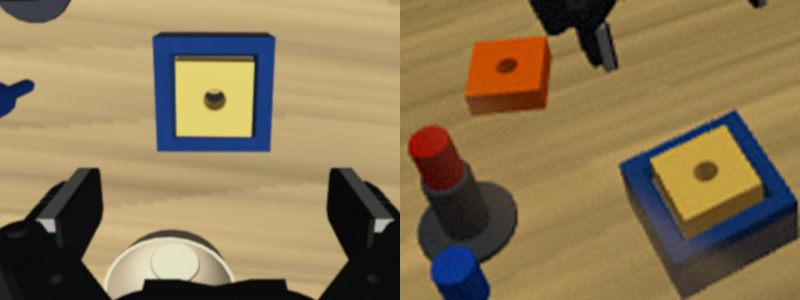

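The lid sits flat in the square cavity, with its hole at about (274,199) in the full wrist image. The pin is still in its holder. Now hovering over the pin.

```bash
python3 -m creep '[[[0.0962,-0.1635,0],[0,0,0],1],[[0.0962,-0.1635,0],[0,0,0],1],[[0.0962,-0.1635,0],[0,0,0],1],[[0.0962,-0.1635,0],[0,0,0],1],[[0.0962,-0.1635,0],[0,0,0],1],[[0.0962,-0.1635,0],[0,0,0],1],[[0,0,0],[0,0,0],1],[[0,0,0],[0,0,0],1],[[0,0,0],[0,0,0],1]]'
python3 - <<'E'
from h import *
im,K,V=cam("wrist");cv2.imwrite("pics/w6.png",im);np.savez("w6.npz",K=K,V=V)
o=manip.get_obs();p=o["tool_pos"];M=R.from_quat(o["tcp_rot"]).as_matrix();print(p,M.round(3))
w=np.load("w5.npz");print("hole",onz(w["K"],w["V"],(274,199),.059))
a=cv2.imread("pics/w5.png");g=cv2.cvtColor(a,cv2.COLOR_BGR2HSV)
m=cv2.inRange(g,(20,80,150),(35,255,255))[150:250,225:325]
m=cv2.morphologyEx(m,cv2.MORPH_OPEN,np.ones((3,3)))
c=max(cv2.findContours(m,0,2)[0],key=cv2.contourArea);r=cv2.minAreaRect(c);print(r,onz(w["K"],w["V"],(r[0][0]+225,r[0][1]+150),.059))
h=cv2.inRange(cv2.cvtColor(im,cv2.COLOR_BGR2HSV),(0,150,60),(6,255,255))|cv2.inRange(cv2.cvtColor(im,cv2.COLOR_BGR2HSV),(174,150,60),(180,255,255))
print("red bbox",cv2.boundingRect(h)); print("pred",proj(K,V,np.array([.5455,-.3197,.1])))
cv2.imwrite("pics/w6c.png",cv2.resize(im[80:280,180:380],None,fx=3,fy=3,interpolation=cv2.INTER_CUBIC))
E
```

```text
clock: 10.45
tool_pos: [0.5464, -0.319, 0.2568]
tcp_rot: [-0.057, 0.998, 0.001, -0.0]
contact_force: [0.6, 1.0, 0.2]
gripper_width: 0.0851
grip_force: 0.0
[ 0.54689687 -0.3182606   0.25699693] [[-0.993 -0.116 -0.   ]
 [-0.116  0.993  0.002]
 [ 0.     0.002 -1.   ]]
hole [ 0.61513899 -0.16368373  0.059     ]
((49.0, 48.5), (75.0, 78.0), 90.0) [ 0.61476473 -0.16372681  0.059     ]
red bbox (251, 186, 40, 49)
pred [273.08352966 212.89329635]
```

View pics/w6c.png

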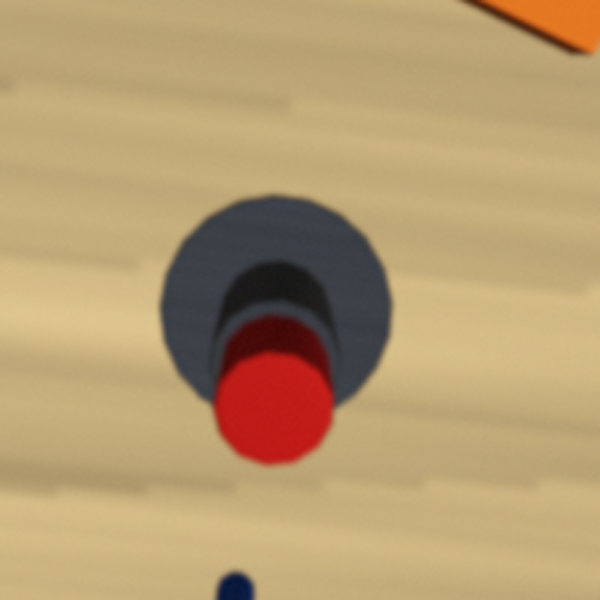

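The crop shows the red head centred at about (271,216) in the full image, upright in the holder, with the foot centre at (272,182.5).

Run:
```python
from h import *
w=np.load("w6.npz");K,V=w["K"],w["V"]
print(onz(K,V,(271.2,215.9),.1),onz(K,V,(271.9,182.5),.006))
t=np.load("top0.npz");print(tri([(K,V,(271.2,215.9)),(t["K"],t["V"],(552/5+325-.4,272/5+130-.4))]))
```

```text
[ 0.54758852 -0.32064964  0.1       ] [ 0.54613919 -0.32075109  0.006     ]
[ 0.54655833 -0.32007298  0.09915649]
```

```bash
python3 -m creep '[[[-0.001,-0.011,0],[0,0,0],1],[[0,0,0.11],[0,0,0],1],[[0,0,0.11],[0,0,0],1],[[0,0,0.11],[0,0,0],1],[[0,0,0.11],[0,0,0],1],[[0,0,0.11],[0,0,0],1],[[0,0,0.11],[0,0,0],1],[[0,0,0.11],[0,0,0],1],[[0,0,0.009],[0,0,0],1],[[0,0,0],[0,0,0],1],[[0,0,0],[0,0,0],1]]'
python3 -m creep '[[[0,0,0],[0,0,0],-1],[[0,0,0],[0,0,0],-1],[[0,0,0],[0,0,0],-1],[[0,0,0],[0,0,0],-1],[[0,0,0],[0,0,0],-1],[[0,0,0],[0,0,0],-1],[[0,0,0],[0,0,0],-1],[[0,0,0],[0,0,0],-1],[[0,0,0],[0,0,0],-1],[[0,0,0],[0,0,0],-1]]'
```

```text
clock: 11.42
tool_pos: [0.5475, -0.321, 0.1414]
tcp_rot: [-0.058, 0.998, -0.0, 0.0]
contact_force: [0.5, -0.3, -0.3]
gripper_width: 0.0852
grip_force: 0.0
clock: 12.25
tool_pos: [0.5469, -0.3217, 0.1415]
tcp_rot: [-0.057, 0.998, -0.0, 0.0]
contact_force: [-0.0, 0.6, 5.7]
gripper_width: 0.0247
grip_force: 58.7
```

```bash
python3 -m creep '[[[0,0,-0.03],[0,0,0],-1],[[0,0,-0.06],[0,0,0],-1],[[0,0,-0.09],[0,0,0],-1],[[0,0,-0.1],[0,0,0],-1],[[0,0,-0.1],[0,0,0],-1],[[0,0,-0.1],[0,0,0],-1],[[0,0,-0.06],[0,0,0],-1],[[0,0,0],[0,0,0],-1],[[0,0,0],[0,0,0],-1],[[0,0,0],[0,0,0],-1]]'
python3 - <<'E'
from h import *
im,K,V=cam("wrist");np.savez("w7.npz",K=K,V=V);cv2.imwrite("pics/w7.png",im)
o=manip.get_obs();print(o["tool_pos"],o["gripper_width"])
b,_,_=cam("scene");cv2.imwrite("pics/s7.png",b)
cv2.imwrite("pics/mix7.png",np.hstack([cv2.resize(im[220:370,200:350],(400,400),interpolation=cv2.INTER_CUBIC),cv2.resize(b[180:330,60:210],(400,400),interpolation=cv2.INTER_CUBIC)]))
E
```

```text
clock: 13.08
tool_pos: [0.5462, -0.3211, 0.2211]
tcp_rot: [-0.057, 0.998, 0.0, -0.001]
contact_force: [-0.5, 0.2, -0.6]
gripper_width: 0.0249
grip_force: 58.8
[ 0.54610079 -0.32107798  0.22081434] 0.02459564809192279
```

View pics/mix7.png

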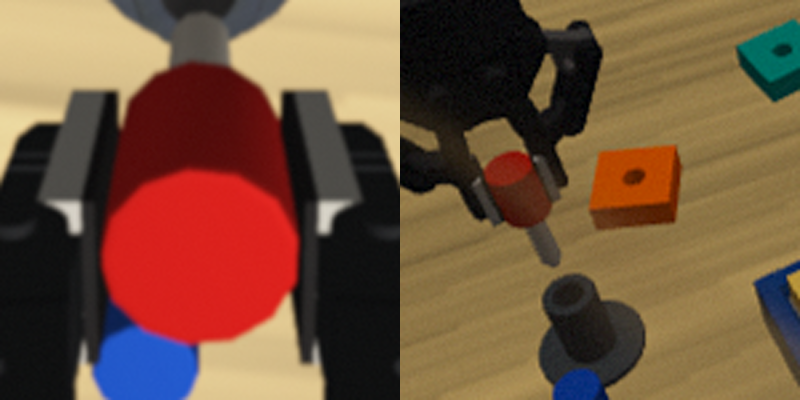

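The pin is gripped by the head and clear of the holder. Its tip is at about (116,278) in the scene image and its head top at (102,243). Checking offset and tilt in the tool frame.

Run:
```python
from h import *
w=np.load("w7.npz");s=np.load("scene0.npz");K,V=w["K"],w["V"]
p=np.array([.5463,-.3211,.2209]);M=np.array([[-.993,-.114,0],[-.114,.993,0],[0,0,-1]])
X=onz(K,V,(275,316.4),p[2]-.0415);print("head tool",M.T@(X-p),X)
for z in(.0415,.1295):
    q=X.copy();q[2]=p[2]-z;print(z,"scene pred",proj(s["K"],s["V"],q))
r=.013
d=M@np.array([r,0,0]);q=X.copy();q[2]=p[2]-.0795;print("wrist pred far bottom edge",proj(K,V,q+d))
```

```text
head tool [-0.00077203  0.00013736  0.0415    ] [ 0.54705169 -0.32087538  0.1794    ]
0.0415 scene pred [ 99.95738753 242.36468312]
0.1295 scene pred [117.62203487 278.71332999]
wrist pred far bottom edge [274.7602991  239.80071807]
```

Run:
```python
from h import *
w=np.load("w7.npz");s=np.load("scene0.npz");K,V=w["K"],w["V"]
p=np.array([.5463,-.3211,.2209]);M=np.array([[-.993,-.114,0],[-.114,.993,0],[0,0,-1]])
def red(f):
    h=cv2.cvtColor(cv2.imread(f),cv2.COLOR_BGR2HSV);return cv2.inRange(h,(0,150,40),(8,255,255))|cv2.inRange(h,(172,150,40),(180,255,255))
def stats(m):
    m=(m>0).astype(np.uint8);n,l,st,c=cv2.connectedComponentsWithStats(m);i=1+np.argmax(st[1:,4]);return st[i].tolist(),c[i].round(2)
def model(K,V,tilt,off):
    a=np.linspace(0,2*np.pi,24,endpoint=False);P=[]
    for z in(-.0,.038):
        for t in a:
            P.append([off[0]+.013*np.cos(t)+np.tan(tilt)*z,off[1]+.013*np.sin(t),.0415+z])
    u=np.array([proj(K,V,M@np.array(q)+p) for q in P],np.float32);m=np.zeros((420,560),np.uint8);cv2.fillConvexPoly(m,cv2.convexHull(u).round().astype(int),255);return m
print("wrist",stats(red("pics/w7.png")),"scene",stats(red("pics/s7.png")))
for td in(-6,-3,0,3):
    print(td,stats(model(K,V,np.radians(td),(-.0008,.0001))),stats(model(s["K"],s["V"],np.radians(td),(-.0008,.0001))))
im=cv2.imread("pics/w7.png")
for r in(222,228,234):print(r,im[r,255:300,0].tolist())
b=cv2.imread("pics/s7.png");
for r in range(266,284,2):print(r,b[r,104:126,2].tolist(),b[r,104:126,0].tolist())
```

```text
wrist ([237, 243, 76, 106, 6337], array([274.7 , 297.78])) scene ([91, 237, 25, 28, 358], array([102.43, 249.4 ]))
-6 ([236, 249, 79, 102, 6244], array([274.97, 301.41])) ([90, 236, 29, 33, 616], array([104.18, 251.59]))
-3 ([236, 244, 79, 107, 6590], array([274.85, 299.07])) ([90, 236, 28, 32, 594], array([104.19, 251.17]))
0 ([236, 240, 79, 111, 6882], array([274.85, 297.04])) ([90, 236, 28, 31, 595], array([104.03, 250.79]))
3 ([236, 235, 79, 116, 7193], array([274.85, 294.84])) ([90, 236, 28, 30, 560], array([103.59, 250.32]))
222 [81, 82, 83, 84, 82, 77, 62, 46, 38, 37, 34, 34, 33, 32, 32, 30, 32, 32, 30, 32, 31, 32, 32, 33, 32, 31, 33, 33, 31, 31, 34, 45, 61, 74, 81, 83, 83, 84, 86, 87, 88, 83, 80, 82, 86]
228 [76, 76, 78, 80, 80, 82, 84, 85, 87, 85, 79, 70, 70, 74, 76, 77, 75, 74, 75, 74, 75, 74, 77, 78, 78, 80, 80, 82, 84, 84, 84, 83, 83, 84, 84, 83, 84, 83, 81, 81, 84, 93, 101, 110, 123]
234 [147, 145, 143, 135, 123, 103, 90, 84, 79, 75, 76, 76, 77, 77, 77, 76, 75, 75, 76, 74, 75, 76, 77, 77, 78, 79, 82, 86, 93, 96, 97, 98, 105, 116, 129, 137, 143, 145, 145, 146, 146, 145, 1
[... 1091 characters left out ...]
, 144] [64, 66, 65, 66, 64, 69, 68, 68, 58, 52, 46, 48, 56, 58, 58, 64, 65, 69, 68, 68, 69, 72]
278 [139, 141, 145, 147, 148, 147, 147, 150, 129, 92, 66, 61, 62, 66, 72, 75, 137, 145, 147, 141, 140, 135] [64, 67, 70, 70, 73, 75, 74, 75, 66, 57, 50, 51, 49, 53, 55, 52, 69, 68, 76, 71, 67, 65]
280 [149, 146, 143, 145, 144, 142, 144, 144, 145, 145, 145, 138, 125, 111, 124, 137, 141, 136, 137, 138, 135, 137] [71, 69, 71, 72, 71, 68, 69, 69, 69, 69, 68, 66, 64, 56, 63, 67, 70, 66, 68, 63, 66, 63]
282 [141, 143, 141, 144, 148, 147, 144, 144, 138, 139, 139, 141, 139, 137, 138, 142, 140, 136, 124, 120, 111, 104] [69, 71, 68, 71, 75, 73, 68, 70, 65, 68, 70, 70, 66, 69, 68, 70, 66, 71, 64, 62, 58, 60]
```

```bash
python3 -m creep '[[[-0.0945,0.165,0],[0,0,0],-1],[[-0.0945,0.165,0],[0,0,0],-1],[[-0.0945,0.165,0],[0,0,0],-1],[[-0.0945,0.165,0],[0,0,0],-1],[[-0.0945,0.165,0],[0,0,0],-1],[[-0.0945,0.165,0],[0,0,0],-1],[[0,0,0],[0,0,0],-1],[[0,0,0],[0,0,0],-1],[[0,0,0],[0,0,0],-1]]'
python3 - <<'E'
from h import *
im,K,V=cam("wrist");cv2.imwrite("pics/w8.png",im);np.savez("w8.npz",K=K,V=V)
o=manip.get_obs();p=o["tool_pos"];M=R.from_quat(o["tcp_rot"]).as_matrix();print(p,M.round(3)[:,2])
for tx in(-.004,-.001,.002):print(tx,"tip far edge",proj(K,V,M@np.array([tx+.003,.0001,.1295])+p),"tip ctr",proj(K,V,M@np.array([tx,.0001,.1295])+p))
print("hole",proj(K,V,np.array([.6153,-.1637,.059])),"hole far edge",proj(K,V,np.array([.6153-.008,-.1637,.059])))
for r in range(190,250,3):print(r,[tuple(int(v) for v in im[r,c]) for c in(267,271,275,279,283)])
E
```

```text
clock: 13.93
tool_pos: [0.6137, -0.1646, 0.2211]
tcp_rot: [-0.057, 0.998, -0.0, -0.001]
contact_force: [-0.7, -1.0, -0.2]
gripper_width: 0.0246
grip_force: 59.0
[ 0.61347057 -0.16553529  0.22123203] [-0.002 -0.001 -1.   ]
-0.004 tip far edge [273.00374005 229.56446166] tip ctr [272.99833033 234.64302029]
-0.001 tip far edge [273.00919157 224.44667006] tip ctr [273.00374005 229.56446166]
0.002 tip far edge [273.01468536 219.2891891 ] tip ctr [273.00919157 224.44667006]
hole [275.68864516 214.74839239] hole far edge [277.14346653 202.77192983]
190 [(137, 234, 243), (137, 234, 243), (136, 234, 243), (137, 234, 243), (136, 234, 243)]
193 [(136, 233, 243), (137, 234, 243), (136, 234, 243), (137, 234, 243), (137, 235, 243)]
196 [(136, 234, 243), (136, 234, 243), (137, 234, 243), (137, 234, 243), (137, 234, 243)]
199 [(136, 234, 243), (137, 234, 243), (137, 234, 243), (136, 233, 243), (137, 234, 243)]
202 [(134, 234, 243), (130, 229, 241), (126, 221, 237), (128, 229, 240), (136, 234, 243)]
205 [(110, 200, 228), (91, 135, 159), (111, 156, 180), (75, 110, 129), (104, 193, 219)]
208 [(62, 75, 
[... 370 characters left out ...]
0)]
223 [(69, 134, 166), (47, 90, 113), (50, 89, 111), (48, 93, 117), (60, 117, 147)]
226 [(114, 206, 235), (71, 82, 88), (72, 80, 84), (70, 89, 100), (106, 195, 225)]
229 [(81, 105, 115), (72, 78, 83), (73, 79, 82), (76, 83, 87), (105, 163, 178)]
232 [(76, 81, 85), (75, 80, 85), (73, 80, 84), (77, 84, 88), (90, 101, 106)]
235 [(75, 82, 86), (74, 81, 85), (73, 80, 84), (77, 84, 89), (89, 98, 103)]
238 [(75, 82, 86), (74, 81, 85), (72, 79, 83), (76, 83, 87), (90, 98, 102)]
241 [(76, 83, 88), (70, 76, 83), (70, 78, 83), (76, 84, 87), (90, 98, 103)]
244 [(43, 46, 83), (15, 18, 79), (21, 22, 78), (31, 34, 82), (50, 54, 85)]
247 [(9, 10, 80), (11, 12, 81), (10, 12, 80), (11, 11, 79), (9, 10, 76)]
```

```bash
python3 -m creep '[[[-0.009,0.0065,0],[0,0,0],-1],[[0,0,0.06],[0,0,0],-1],[[0,0,0.06],[0,0,0],-1],[[0,0,0.04],[0,0,0],-1],[[0,0,0.03],[0,0,0],-1],[[0,0,0.03],[0,0,0],-1],[[0,0,0.03],[0,0,0],-1],[[0,0,0.03],[0,0,0],-1],[[0,0,0],[0,0,0],-1],[[0,0,0],[0,0,0],-1]]'
```

```text
clock: 14.82
tool_pos: [0.6154, -0.1631, 0.1796]
tcp_rot: [-0.057, 0.998, 0.0, -0.0]
contact_force: [0.3, 0.2, -0.0]
gripper_width: 0.0245
grip_force: 59.0
```

```bash
python3 -m creep '[[[0,0,0.03],[0,0,0],-1],[[0,0,0.03],[0,0,0],-1],[[0,0,0.03],[0,0,0],-1],[[0,0,0.03],[0,0,0],-1],[[0,0,0.03],[0,0,0],-1],[[0,0,0.03],[0,0,0],-1],[[0,0,0.02],[0,0,0],-1],[[0,0,0],[0,0,0],-1],[[0,0,0],[0,0,0],-1]]'
```

```text
clock: 15.57
tool_pos: [0.6154, -0.1631, 0.1496]
tcp_rot: [-0.057, 0.998, 0.0, -0.0]
contact_force: [0.0, -0.3, 0.2]
gripper_width: 0.0245
grip_force: 59.0
```

```bash
python3 -m creep '[[[0,0,0.025],[0,0,0],-1],[[0,0,0.02],[0,0,0],-1],[[0,0,0.013],[0,0,0],-1],[[0,0,0.01],[0,0,0],-1],[[0,0,0],[0,0,0],-1],[[0,0,0],[0,0,0],-1]]'
```

```text
clock: 16.07
tool_pos: [0.6155, -0.1631, 0.1396]
tcp_rot: [-0.057, 0.998, 0.0, -0.0]
contact_force: [-0.2, -0.4, -1.4]
gripper_width: 0.0244
grip_force: 59.0
```

```bash
python3 -m creep '[[[0,0,0.006],[0,0,0],-1],[[0,0,0.006],[0,0,0],-1],[[0,0,0],[0,0,0],-1],[[0,0,0],[0,0,0],-1]]'
```

```text
clock: 16.4
tool_pos: [0.6156, -0.1632, 0.1385]
tcp_rot: [-0.057, 0.998, -0.0, 0.0]
contact_force: [-0.7, -0.0, 4.7]
gripper_width: 0.0243
grip_force: 59.3
```

Contact came at the predicted home height (0.1385 m). Releasing and withdrawing straight up.

```bash
python3 -m creep '[[[0,0,0],[0,0,0],-0.3],[[0,0,0],[0,0,0],0.2],[[0,0,0],[0,0,0],0.6],[[0,0,0],[0,0,0],0.8],[[0,0,0],[0,0,0],0.8],[[0,0,0],[0,0,0],0.8],[[0,0,-0.08],[0,0,0],0.8],[[0,0,-0.15],[0,0,0],0.8],[[0,0,-0.2],[0,0,0],0.8],[[0,0,-0.2],[0,0,0],0.8],[[0,0,-0.15],[0,0,0],0.8],[[0,0,0],[0,0,0],0.8],[[0,0,0],[0,0,0],0.8],[[0,0,0],[0,0,0],0.8]]'
python3 - <<'E'
from h import *
h=lambda im:cv2.cvtColor(im,cv2.COLOR_BGR2HSV)
a=np.linspace(0,2*np.pi,36)
for n in("wrist","scene"):
    im,K,V=cam(n);m=cv2.inRange(h(im),(0,150,40),(8,255,255))|cv2.inRange(h(im),(172,150,40),(180,255,255))
    k,l,st,c=cv2.connectedComponentsWithStats(m);i=1+np.argmax(st[1:,4]);print(n,st[i],c[i])
    for zb in(.059,.065):
        P=np.array([proj(K,V,np.array([.6156+.013*np.cos(t),-.1636+.013*np.sin(t),z])) for z in(zb,zb+.038) for t in a],np.float32);print("  model",zb,cv2.boundingRect(P))
    y=cv2.inRange(h(im),(18,90,100),(35,255,255));
print(manip.get_obs()["tool_pos"])
E
```

```text
clock: 17.57
tool_pos: [0.615, -0.163, 0.2549]
tcp_rot: [-0.057, 0.998, 0.0, -0.0]
contact_force: [-0.3, 0.3, -0.0]
gripper_width: 0.077
grip_force: 0.0
wrist [ 255  186   39   48 1452] [274.25550964 210.13636364]
  model 0.059 (252, 181, 42, 54)
  model 0.065 (252, 183, 43, 55)
scene [218 269  17  25 337] [226.24925816 280.74777448]
  model 0.059 (216, 267, 19, 28)
  model 0.065 (216, 265, 19, 28)
[ 0.61468129 -0.16289886  0.25373007]
```

Both views match the head resting on the lid (centred within about 1 px, at home height). Handing in.

```bash
python3 -c "
from rig import manip
print(manip.hand_in())"
```

```text
the job is handed in; nothing more can be done
None
```

The job is handed in at about 17.7 s: by my camera and contact checks, the square yellow lid is seated in the square nest and the red-headed pin stands home through its knob hole, both let go. The hand-in gave no verdict, and the arm never came near the round lid or the jar.

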